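Find the sample jar with the cross on its underside

TASK

Two white-capped sample jars on the left of the worktop look alike, but one has a dark cross on its underside. Lift the jars one at a time and tip them over in the air, far enough that the underside can be read; once you have tipped up the one with the cross, set it down gently, upright, inside the steel tray. The jar without a cross stays, or goes back, standing upright on the worktop outside the tray.

Things in the scene. Friction and masses are not known exactly. Their poses are not given: they have to be found in the camera images.
- crossed_jar_mid (a point): Centre (half-way up) of the sample jar with the cross: round, white cap, paper label, 53 mm diameter, 64 mm tall, 0.08 to 0.15 kg. Its z axis runs from base to cap; it starts upright. The cross (two dark strips, 36 x 7 mm) is on the underside, unseen while it stands. The two jars' places are swapped at random. Grasp round the body; tipped over means 60 degrees or more
- plain_jar_mid (a point): Centre (half-way up) of the other sample jar: same looks, size and weight, blank underside, z from base to cap. A blue-capped jar and an uncapped clear jar of similar size stand farther back and take no part
- tray_floor (a point): Centre of the inner floor of the shallow steel tray on the right, fixed to the worktop; the floor lies 2 mm above the worktop, the walls rise 20 mm above the floor. Inside it measures 256 mm along x of this point and 196 mm along its y; z is up. Keep the jar 35 mm or more from the walls to clear the fingers

How it is judged:
On the way:
1. the jar with the cross is lifted clear and tipped over by 60 degrees or more, so that its underside shows (angle between crossed_jar_mid's own z axis and vertical above 1.047 rad and height (world z) of crossed_jar_mid above 0.08 m), for 0.2 s.
At the end, for the whole second after the job is handed in: the jar with the cross stands upright (within 10 degrees) and still on the tray's floor, wholly inside its walls; the other jar stands upright (within 10 degrees) and still on the worktop, wholly outside the tray (x of crossed_jar_mid in the frame of tray_floor between -0.11 and 0.11 m and y of crossed_jar_mid in the frame of tray_floor between -0.08 and 0.08 m and z of crossed_jar_mid in the frame of tray_floor between 0.022 and 0.042 m and angle between each of crossed_jar_mid, plain_jar_mid's own z axis and vertical below 0.17 rad and height (world z) of plain_jar_mid between 0.022 and 0.042 m and (x of plain_jar_mid in the frame of tray_floor above 0.15 m or x of plain_jar_mid in the frame of tray_floor below -0.15 m or y of plain_jar_mid in the frame of tray_floor above 0.12 m or y of plain_jar_mid in the frame of tray_floor below -0.12 m) and linear speed of each of crossed_jar, plain_jar below 0.02 m/s); the robot touches nothing.
It fails at once if a jar of the pair is dropped from more than about 30 mm ((contact force between crossed_jar and the fingers below 0.1 N and linear speed of crossed_jar above 0.8 m/s) or (contact force between plain_jar and the fingers below 0.1 N and linear speed of plain_jar above 0.8 m/s)).
It also fails if it takes over 64 s, if anything falls off the work surface, if the arm or the gripper's body presses on something with over 40 N, if the wrist force passes 120 N, or if a joint passes its speed limit or range.

ROBOT

A 6-joint arm with a two-finger parallel gripper is mounted at the origin on the work surface; the furniture and walls round the work are solid. World frame = base frame: x ahead of the robot, y to its left, z up, the work surface at z = 0. Lengths are in m, angles in rad, forces in N, time in s.
With the tool pointing down it reaches from about 0.325 to 0.75 m from the base axis. Payload 7.6 kg.
Tool frame: the origin (TCP) lies between the finger pads; the fingertips stand 17 mm ahead of it and the grasp point (between the pads) lies 2 mm behind it; z points along the fingers, y is the line along which they close (so a half turn about z gives the same grasp; the last joint's range is limited). The gripper opens to 85 mm and grips with 20 to 120 N. Pads are 22 mm wide; open, the fingers measure 114 mm over their backs; the gripper's body (76 mm by 85 mm) begins 54 mm behind the grasp point. The pads swing forward as they close: fully open they stand 13 mm farther back than shut.
Start: joints at [1.155, 0.052, 1.401, -0, 1.689, -0.07], TCP at [0.178, 0.494, 0.248] pointing down, gripper open.
Joint ranges: [-2.9, 2.9], [-0.91, 2.17], [0.12, 2.37], [-1.06, 4.2], [0.26, 2.73], [-2.93, 2.93]. Speed limits (rad/s): [2.57, 2.57, 3.01, 3.14, 3.14, 3.14].

INTERFACE

Orientations are given as [roll, pitch, yaw] about the fixed x, y, z axes, in that order (R = Rz(yaw) Ry(pitch) Rx(roll)).
In Python, from bench import get_state, camera, get_calibration, close_job gives the robot as it stands.
- The arm moves only by the tool apply_moves, never from a script. Its argument "commands" is a list of rows, each an object of numbers: "grip": the closure in counts, from 0 (fully open) to 255 (shut); "dx", "dy", "dz": the shift along the tool's x, y, z in m; "roll": the turn about the tool's z in degrees. In form: [{"grip": .., "dx": .., "dy": .., "dz": .., "roll": ..}, ...]. A call has 1 to 5 rows; each row is the pose to reach, as a shift and turn from the pose commanded when the call began, along the tool's axes at that moment; what a row does not reach only later rows make up. A row lasts 1/8 s, in which the tool goes at most 62.5 mm and 10.7 degrees, less where a joint would pass 70% of its speed; a pose out of reach is approached as far as the arm can. A call with a gripper value outside its range is refused whole. The fingers move at their own pace and stop on an object; "newtons" is the grip in N (left out, the last holds). Time passes only in rows, so rows that repeat a pose let the fingers close. It gives the time, the measured TCP pose, the force, the opening and the grip force at its end, in the units of the state.
- get_state(): the state, without advancing time (a new reading comes with each control period).
- camera(name): name is "side" or "top" or "wrist"; returns (picture, depth): 384x512x3 uint8, red, green, blue; 384x512 float32, m along the optical axis (not along the pixel's ray), 0 where there is no reading.
- get_calibration(name): a dict with "K" (3x3 intrinsics, pixels), "extrinsics" (4x4, takes a point from camera to world coordinates); the wrist camera has in their place "T_tool_cam" (4x4, takes a point from camera to tool coordinates, whose origin is the TCP and whose axes are the flange's). Camera axes: x right, y down, z forward; pixel columns grow to the right and rows downward; lengths in m; the calibration is good to about 2 mm. A picture is of the moment at which its call begins: read the wrist's pose just before it. get_calibration takes no time and is no camera call.
- close_job(): hands the job in; it is judged then, once.
The state is a dict: "time": time; "joints": joint angles; "qd": joint speeds; "effort": joint torques, N m; "position": TCP position; "ee_rot": TCP orientation; "force": force on the tool from outside, world axes, zero at the start; "ft_torque": the same for the moment, N m; "finger_gap": finger opening in m; "gripper_force": force on a finger pad.
Only numpy, scipy, OpenCV 4.12 (cv2) and the standard library are available. Lean on these libraries where they do the work, as an engineer would, in place of code of your own. Each camera call takes 0.05 s, during which the arm holds its last target. There are 200 camera calls.

## Working session

There is one attempt and no reset: what is moved stays moved. The work goes in short steps, Python scripts to look and compute and a tool call to move; the robot and the scene stay as the last step left them, time stands still between calls to the robot, and variables do not carry over. Pictures are saved under pics/ and viewed, at most 10 in all, crops included, and the job is handed in when it is done.

Besides the shell and the picture viewer there is one more tool, called after ">>>" by a JSON object that holds its "name" and its "arguments", one argument or row to a line. apply_moves: Moves the arm, as the interface text tells. Its arguments: {"type":"object","properties":{"commands":{"type":"array","items":{"type":"object","properties":{"grip":{"type":"number"},"dx":{"type":"number"},"dy":{"type":"number"},"dz":{"type":"number"},"roll":{"type":"number"}}}},"newtons":{"type":"number"}},"required":["commands"]}

```bash
mkdir -p pics; python3 - <<'E'
from bench import *
import cv2,numpy as np
np.set_printoptions(precision=4,suppress=True)
s=get_state();print({k:np.round(v,3) for k,v in s.items()})
ims=[]
for n in ["side","top","wrist"]:
    p,d=camera(n);np.savez(f"{n}0.npz",p=p,d=d);ims.append(p[:,:,::-1])
    c=get_calibration(n);print(n,c)
cv2.imwrite("pics/a.png",cv2.resize(np.vstack([np.hstack(ims[:2]),np.hstack([ims[2],ims[2]*0])]),(800,600)))
E
```

```text
{'time': np.float64(0.0), 'joints': array([ 1.155,  0.053,  1.402, -0.   ,  1.689, -0.07 ]), 'qd': array([-0.001,  0.001,  0.   , -0.001,  0.001, -0.001]), 'effort': array([ -0.002, -38.167, -36.019,  -0.   ,   0.006,   0.   ]), 'position': array([0.178, 0.494, 0.247]), 'ee_rot': array([-3.14 , -0.   ,  2.796]), 'force': array([ 0.889, -0.062,  0.097]), 'ft_torque': array([ 0.028,  0.013, -0.011]), 'gripper_force': np.float64(0.0), 'finger_gap': np.float64(0.086)}
side {'K': array([[434.0636,   0.    , 249.3608],
       [  0.    , 434.0636, 190.644 ],
       [  0.    ,   0.    ,   1.    ]]), 'extrinsics': array([[ 0.4136,  0.7582, -0.5041,  1.0613],
       [ 0.9104, -0.3511,  0.2188, -0.1962],
       [-0.0111, -0.5494, -0.8355,  0.9198],
       [ 0.    ,  0.    ,  0.    ,  1.    ]])}
top {'K': array([[379.091 ,   0.    , 255.9035],
       [  0.    , 379.091 , 193.3047],
       [  0.    ,   0.    ,   1.    ]]), 'extrinsics': array([[-0.002 , -0.9886,  0.1507,  0.3696],
       [-1.    ,  0.003 ,  0.007 ,  0.0403],
       [-0.0073, -0.1507, -0.9886,  0.9907],
       [ 0.    ,  0.    ,  0.    ,  1.    ]])}
wrist {'K': array([[308.0834,   0.    , 260.4272],
       [  0.    , 308.0834, 191.2469],
       [  0.    ,   0.    ,   1.    ]]), 'T_tool_cam': array([[ 0.0003, -0.9603, -0.2789,  0.0712],
       [ 1.    ,  0.0002,  0.0001,  0.0002],
       [-0.    , -0.2789,  0.9603, -0.126 ],
       [ 0.    ,  0.    ,  0.    ,  1.    ]])}
```

View pics/a.png

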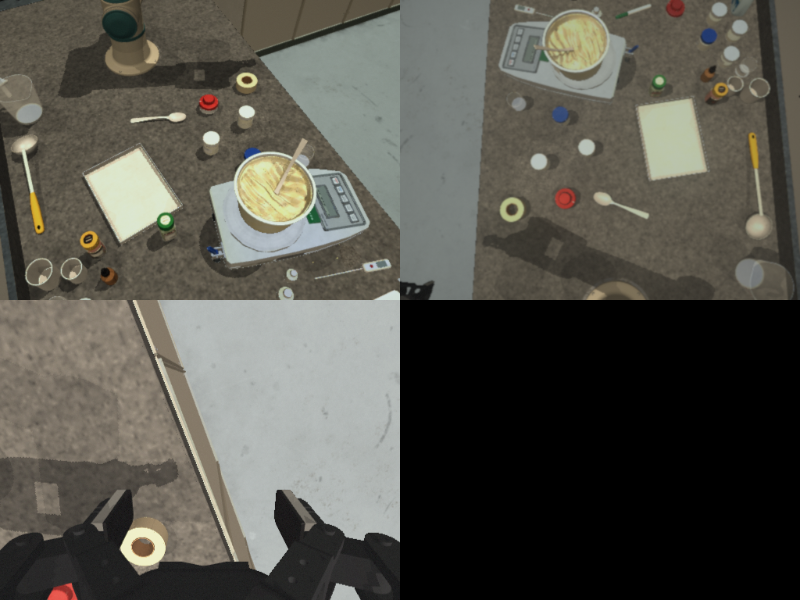

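```bash
cat > h.py <<'E'
from bench import *
import cv2,numpy as np
np.set_printoptions(precision=4,suppress=True)
def ray(n,uv,z):
    c=get_calibration(n);T=c["extrinsics"];r=T[:3,:3]@np.linalg.inv(c["K"])@np.array([*uv,1.])
    o=T[:3,3];return o+r*(z-o[2])/r[2]
E
python3 - <<'E'
from h import *
p=np.load("top0.npz")["p"];hsv=cv2.cvtColor(p,cv2.COLOR_RGB2HSV)
m=((hsv[...,2]>165)&(hsv[...,1]<40)).astype(np.uint8)
n,l,st,ce=cv2.connectedComponentsWithStats(m)
for i in range(1,n):
    if st[i,4]>120: print("white",ce[i],st[i],ray("top",ce[i],.064))
t=p[130:240,290:400]; print(p[178,345],p[140,345])
m=np.zeros(p.shape[:2],np.uint8); m[110:245,290:405]=(hsv[110:245,290:405,2]>150)
m=cv2.morphologyEx(m,cv2.MORPH_CLOSE,np.ones((5,5)))
cs=max(cv2.findContours(m,0,1)[0],key=cv2.contourArea)
r=cv2.minAreaRect(cs);print(r)
for q in cv2.boxPoints(r): print(q,ray("top",q,.022),ray("top",q,.002))
q=p[90:260,140:410,::-1];q2=np.load("side0.npz")["p"][80:330,80:380,::-1]
a=cv2.resize(q,None,fx=2.9,fy=2.9)[:493];
cv2.imwrite("pics/b.png",a)
E
```

```text
white [228.9863  56.6295] [182  13  87  79 583] [0.873  0.1166 0.064 ]
white [346.5789 180.295 ] [ 307  130   82   98 5593] [ 0.5428 -0.1783  0.064 ]
white [238.398  187.9309] [229 179  20  19 304] [0.5244 0.0902 0.064 ]
white [177.3121 206.4682] [168 197  20  20 314] [0.4786 0.2405 0.064 ]
white [285.2457 263.529 ] [253 250  65  29 293] [ 0.3398 -0.0234  0.064 ]
[186 196 167] [185 195 166]
((347.5054931640625, 177.8434600830078), (96.92471313476562, 73.90782165527344), 79.91940307617188)
[302.6396 136.5974] [ 0.6684 -0.0767  0.022 ] [ 0.6746 -0.0791  0.002 ]
[375.4064 123.6611] [ 0.7031 -0.2703  0.022 ] [ 0.71   -0.2767  0.002 ]
[392.3714 219.0895] [ 0.4496 -0.301   0.022 ] [ 0.4512 -0.308   0.002 ]
[319.6046 232.0258] [ 0.4171 -0.1146  0.022 ] [ 0.4181 -0.1178  0.002 ]
```

View pics/b.png

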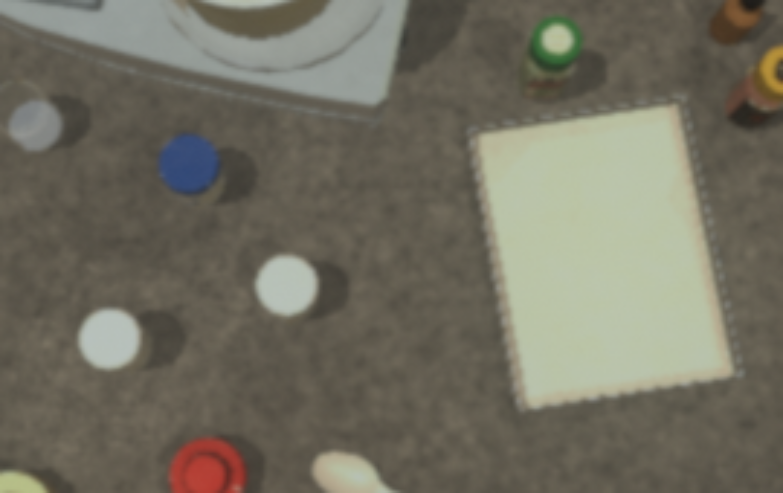

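>>> {"name": "apply_moves", "arguments": {
  "commands": [
    {"dx": -0.046, "dy": -0.026, "dz": 0.01, "roll": 6.2},
    {"dx": -0.092, "dy": -0.052, "dz": 0.02, "roll": 12.4},
    {"dx": -0.138, "dy": -0.078, "dz": 0.03, "roll": 18.6},
    {"dx": -0.184, "dy": -0.104, "dz": 0.04, "roll": 24.8},
    {"dx": -0.23, "dy": -0.13, "dz": 0.05, "roll": 31}
  ]
}}

```text
$.commands[0]: bad value
```

```bash
cat >> h.py <<'E'
def rel(x,y,z,yawdeg):
    s=get_state();c=s["position"];w=s["ee_rot"][2]
    d=np.array([x,y,z])-c;X=np.array([np.cos(w),np.sin(w)]);Y=np.array([X[1],-X[0]])
    print("t",round(float(s["time"]),2),"pos",c,"rot",s["ee_rot"],"-> dx %.4f dy %.4f dz %.4f roll %.1f"%(d[:2]@X,d[:2]@Y,-d[2],np.degrees((w-np.radians(yawdeg)+np.pi)%(2*np.pi)-np.pi)))
E
python3 -c "
from h import *
rel(.5244,.0902,.12,97.8)"
```

```text
t 0.15 pos [0.1779 0.4938 0.2477] rot [-3.1405 -0.0001  2.7958] -> dx -0.4628 dy -0.2622 dz 0.1277 roll 62.4
```

>>> {"name": "apply_moves", "arguments": {
  "commands": [
    {"grip": 0, "dx": -0.046, "dy": -0.026, "dz": 0.01, "roll": 6.2},
    {"grip": 0, "dx": -0.092, "dy": -0.052, "dz": 0.02, "roll": 12.4},
    {"grip": 0, "dx": -0.138, "dy": -0.078, "dz": 0.03, "roll": 18.6},
    {"grip": 0, "dx": -0.184, "dy": -0.104, "dz": 0.04, "roll": 24.8},
    {"grip": 0, "dx": -0.23, "dy": -0.13, "dz": 0.05, "roll": 31}
  ]
}}

```text
time: 0.78
position: [0.351, 0.2922, 0.1979]
ee_rot: [3.141, -0.0, 2.251]
force: [0.4, 0.5, 0.2]
finger_gap: 0.0853
gripper_force: 0.0
```

```bash
python3 -c "
from h import *
rel(.5244,.0902,.12,97.8)"
```

```text
t 0.78 pos [0.351  0.2922 0.1979] rot [ 3.1415 -0.      2.2513] -> dx -0.2661 dy 0.0076 dz 0.0779 roll 31.2
```

>>> {"name": "apply_moves", "arguments": {
  "commands": [
    {"grip": 0, "dx": -0.053, "dy": 0.0015, "dz": 0.015, "roll": 6.2},
    {"grip": 0, "dx": -0.106, "dy": 0.003, "dz": 0.03, "roll": 12.4},
    {"grip": 0, "dx": -0.16, "dy": 0.005, "dz": 0.045, "roll": 18.6},
    {"grip": 0, "dx": -0.213, "dy": 0.006, "dz": 0.06, "roll": 25},
    {"grip": 0, "dx": -0.266, "dy": 0.0075, "dz": 0.077, "roll": 31.2}
  ]
}}

```text
time: 1.4
position: [0.5251, 0.0907, 0.1208]
ee_rot: [3.141, -0.0, 1.706]
force: [0.7, 0.3, 0.1]
finger_gap: 0.0854
gripper_force: 0.0
```

```bash
python3 - <<'E'
from h import *
s=get_state();p,d=camera("wrist")
rel(.5244,.0902,.03,97.8)
cv2.imwrite("pics/c.png",p[:,:,::-1])
from scipy.spatial.transform import Rotation as Ro
T=np.eye(4);T[:3,:3]=Ro.from_euler("xyz",s["ee_rot"]).as_matrix();T[:3,3]=s["position"]
c=get_calibration("wrist");T=T@c["T_tool_cam"]
hsv=cv2.cvtColor(p,cv2.COLOR_RGB2HSV);m=((hsv[...,2]>165)&(hsv[...,1]<40)).astype(np.uint8)
n,l,st,ce=cv2.connectedComponentsWithStats(m)
for i in range(1,n):
    if st[i,4]>1500:
        r=T[:3,:3]@np.linalg.inv(c["K"])@[*ce[i],1];o=T[:3,3];print(ce[i],st[i],o+r*(.064-o[2])/r[2])
E
```

```text
t 1.45 pos [0.5267 0.0861 0.1178] rot [-3.1392  0.0025  1.6982] -> dx 0.0044 dy -0.0018 dz 0.0878 roll -0.5
[261.6454 216.1723] [ 221  178   82   78 4974] [0.5254 0.0925 0.064 ]
[ 55.9045 232.7987] [  22  193   63  110 2995] [0.3958 0.0633 0.064 ]
```

View pics/c.png

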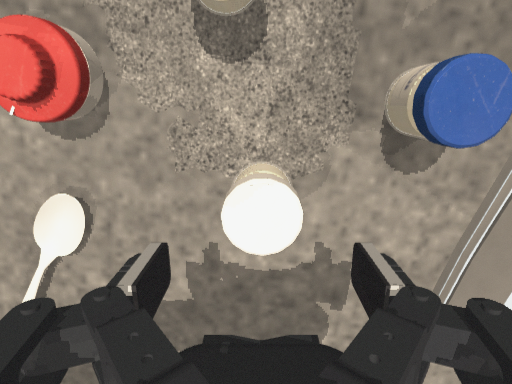

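>>> {"name": "apply_moves", "arguments": {
  "commands": [
    {"grip": 0, "dx": 0.001, "dy": 0, "dz": 0.03, "roll": 0},
    {"grip": 0, "dx": 0.001, "dy": 0, "dz": 0.06, "roll": 0},
    {"grip": 0, "dx": 0.001, "dy": 0, "dz": 0.09, "roll": 0},
    {"grip": 0, "dx": 0.001, "dy": 0, "dz": 0.09, "roll": 0},
    {"grip": 120, "dx": 0.001, "dy": 0, "dz": 0.09, "roll": 0}
  ],
  "newtons": 25
}}

```text
time: 2.08
position: [0.5246, 0.0934, 0.0325]
ee_rot: [3.14, -0.0, 1.71]
force: [-0.2, -0.5, 0.4]
finger_gap: 0.0696
gripper_force: 0.0
```

>>> {"name": "apply_moves", "arguments": {
  "commands": [
    {"grip": 200, "dx": 0, "dy": 0, "dz": 0, "roll": 0},
    {"grip": 200, "dx": 0, "dy": 0, "dz": 0, "roll": 0},
    {"grip": 200, "dx": 0, "dy": 0, "dz": 0, "roll": 0},
    {"grip": 200, "dx": 0, "dy": 0, "dz": 0, "roll": 0}
  ],
  "newtons": 25
}}

```text
time: 2.58
position: [0.5251, 0.0934, 0.0332]
ee_rot: [3.138, -0.0, 1.71]
force: [-1.3, -0.5, 5.0]
finger_gap: 0.0492
gripper_force: 26.2
```

>>> {"name": "apply_moves", "arguments": {
  "commands": [
    {"grip": 200, "dx": 0, "dy": 0, "dz": -0.025, "roll": 0},
    {"grip": 200, "dx": -0.04, "dy": 0, "dz": -0.03, "roll": 0},
    {"grip": 200, "dx": -0.08, "dy": 0, "dz": -0.03, "roll": 0},
    {"grip": 200, "dx": -0.12, "dy": 0, "dz": -0.025, "roll": 0},
    {"grip": 200, "dx": -0.143, "dy": 0, "dz": -0.014, "roll": 0}
  ]
}}

```text
time: 3.2
position: [0.5444, -0.0502, 0.0459]
ee_rot: [3.14, 0.001, 1.709]
force: [0.6, -0.0, -1.5]
finger_gap: 0.0489
gripper_force: 26.9
```

```bash
cat >> h.py <<'E'
from scipy.spatial.transform import Rotation as Ro
U=np.array([.99075,.1357]);V=np.array([-.1357,.99075])
def look(tag,big="side",crop=60):
    s=get_state();x=s["position"];T=get_calibration("side")
    print("t %.2f p %.4f q %.4f z %.4f rot"%(s["time"],x[:2]@U,x[:2]@V,x[2]),s["ee_rot"],"F",np.round(s["force"],1),"gap %.4f gf %.1f"%(s["finger_gap"],s["gripper_force"]))
    ims=[]
    for n in ["side","wrist"]:
        p,d=camera(n)
        if n=="side":
            c=get_calibration(n);w=np.linalg.inv(c["extrinsics"])@[*x,1];uv=(c["K"]@w[:3])[:2]/w[2]
            u,v=int(uv[0]),int(uv[1]);h=crop
            q=p[max(v-h,0):v+h,max(u-h,0):u+h]
            ims.append(cv2.resize(q,(400,400),interpolation=cv2.INTER_CUBIC))
        else: ims.append(cv2.resize(p[100:384,118:402],(400,400)))
    cv2.imwrite(f"pics/{tag}.png",np.hstack(ims)[:,:,::-1])
E
python3 -c "
from h import *
look('d')"
```

```text
t 3.20 p 0.5325 q -0.1236 z 0.0459 rot [3.14   0.0006 1.7088] F [ 0.6 -0.  -1.5] gap 0.0489 gf 26.9
```

View pics/d.png

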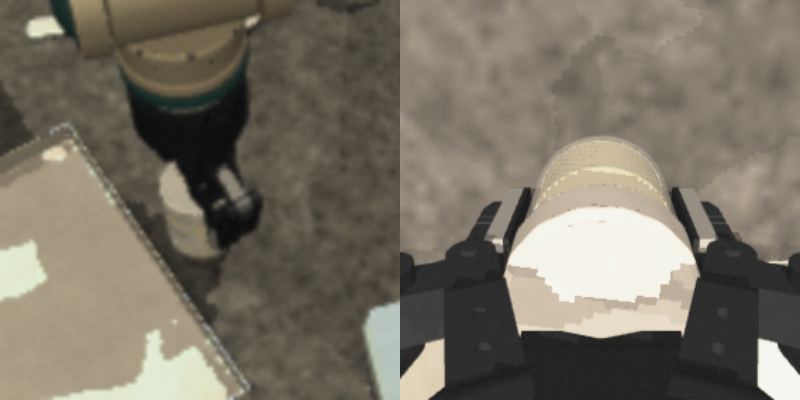

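>>> {"name": "apply_moves", "arguments": {
  "commands": [
    {"grip": 200, "dx": -0.01, "dy": 0, "dz": 0, "roll": 0},
    {"grip": 200, "dx": -0.017, "dy": 0, "dz": 0, "roll": 0},
    {"grip": 200, "dx": -0.021, "dy": 0, "dz": -0.003, "roll": 0},
    {"grip": 200, "dx": -0.025, "dy": 0, "dz": -0.0055, "roll": 0},
    {"grip": 200, "dx": -0.029, "dy": 0, "dz": -0.0075, "roll": 0}
  ]
}}

```text
time: 3.92
position: [0.5478, -0.0747, 0.0528]
ee_rot: [-3.141, -0.004, 1.712]
force: [0.1, 9.4, -1.0]
finger_gap: 0.0488
gripper_force: 26.1
```

>>> {"name": "apply_moves", "arguments": {
  "commands": [
    {"grip": 200, "dx": -0.0045, "dy": 0, "dz": -0.002, "roll": 0},
    {"grip": 200, "dx": -0.009, "dy": 0, "dz": -0.002, "roll": 0},
    {"grip": 200, "dx": -0.014, "dy": 0, "dz": -0.002, "roll": 0},
    {"grip": 200, "dx": -0.018, "dy": 0, "dz": -0.002, "roll": 0},
    {"grip": 200, "dx": -0.023, "dy": 0, "dz": -0.0015, "roll": 0}
  ]
}}

```text
time: 4.55
position: [0.5515, -0.0986, 0.056]
ee_rot: [3.141, -0.002, 1.712]
force: [-3.8, 3.0, 7.3]
finger_gap: 0.0491
gripper_force: 24.7
```

```bash
python3 -c "
from h import *
look('e',crop=45)"
```

```text
t 4.55 p 0.5330 q -0.1725 z 0.0560 rot [ 3.1407 -0.0016  1.7118] F [-3.8  3.   7.3] gap 0.0491 gf 24.7
```

View pics/e.png

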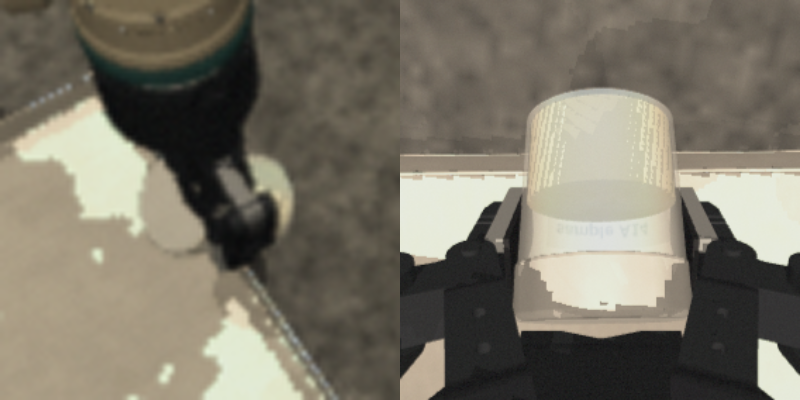

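>>> {"name": "apply_moves", "arguments": {
  "commands": [
    {"grip": 200, "dx": -0.006, "dy": 0, "dz": 0.001, "roll": 0},
    {"grip": 200, "dx": -0.012, "dy": 0, "dz": 0.003, "roll": 0},
    {"grip": 200, "dx": -0.018, "dy": 0, "dz": 0.007, "roll": 0},
    {"grip": 200, "dx": -0.022, "dy": 0, "dz": 0.011, "roll": 0},
    {"grip": 200, "dx": -0.025, "dy": 0, "dz": 0.016, "roll": 0}
  ]
}}

```text
time: 5.28
position: [0.5559, -0.1257, 0.0406]
ee_rot: [3.138, 0.003, 1.711]
force: [-2.4, -3.8, 9.0]
finger_gap: 0.0487
gripper_force: 24.5
```

>>> {"name": "apply_moves", "arguments": {
  "commands": [
    {"grip": 200, "dx": -0.002, "dy": 0, "dz": 0.003, "roll": 0},
    {"grip": 200, "dx": -0.002, "dy": 0, "dz": -0.03, "roll": 0},
    {"grip": 200, "dx": -0.002, "dy": 0, "dz": -0.07, "roll": 0},
    {"grip": 200, "dx": -0.002, "dy": 0, "dz": -0.07, "roll": 0}
  ]
}}

```text
time: 5.78
position: [0.557, -0.127, 0.1126]
ee_rot: [3.134, 0.003, 1.711]
force: [0.1, -0.1, -1.8]
finger_gap: 0.0488
gripper_force: 26.5
```

```bash
python3 -c "
from h import *
look('f',crop=45)"
```

```text
t 5.78 p 0.5346 q -0.2014 z 0.1126 rot [3.1342 0.0033 1.7108] F [ 0.1 -0.1 -1.8] gap 0.0488 gf 26.5
```

View pics/f.png

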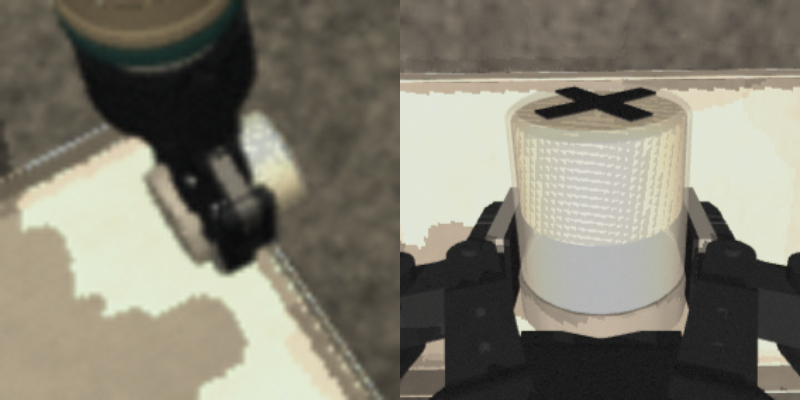

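>>> {"name": "apply_moves", "arguments": {
  "commands": [
    {"grip": 200, "dx": -0.015, "dy": 0, "dz": 0, "roll": 0},
    {"grip": 200, "dx": -0.015, "dy": 0, "dz": 0.03, "roll": 0},
    {"grip": 200, "dx": -0.015, "dy": 0, "dz": 0.055, "roll": 0},
    {"grip": 200, "dx": -0.015, "dy": 0, "dz": 0.07, "roll": 0},
    {"grip": 200, "dx": -0.015, "dy": 0, "dz": 0.0775, "roll": 0}
  ]
}}

```text
time: 6.5
position: [0.5564, -0.1417, 0.0294]
ee_rot: [-3.14, -0.001, 1.71]
force: [0.0, 0.3, -1.5]
finger_gap: 0.0487
gripper_force: 26.5
```

>>> {"name": "apply_moves", "arguments": {
  "commands": [
    {"grip": 200, "dx": 0.006, "dy": 0, "dz": 0, "roll": 0},
    {"grip": 200, "dx": 0.012, "dy": 0, "dz": -0.0015, "roll": 0},
    {"grip": 200, "dx": 0.015, "dy": 0, "dz": -0.005, "roll": 0},
    {"grip": 200, "dx": 0.018, "dy": 0, "dz": -0.009, "roll": 0},
    {"grip": 200, "dx": 0.021, "dy": 0, "dz": -0.013, "roll": 0}
  ]
}}

```text
time: 7.12
position: [0.5546, -0.1228, 0.0456]
ee_rot: [3.14, 0.005, 1.709]
force: [-0.9, -6.2, -1.0]
finger_gap: 0.0489
gripper_force: 35.0
```

```bash
python3 -c "
from h import *
look('g',crop=45)"
```

```text
t 7.12 p 0.5328 q -0.1969 z 0.0456 rot [3.1399 0.0046 1.7093] F [-0.9 -6.2 -1. ] gap 0.0489 gf 35.0
```

View pics/g.png

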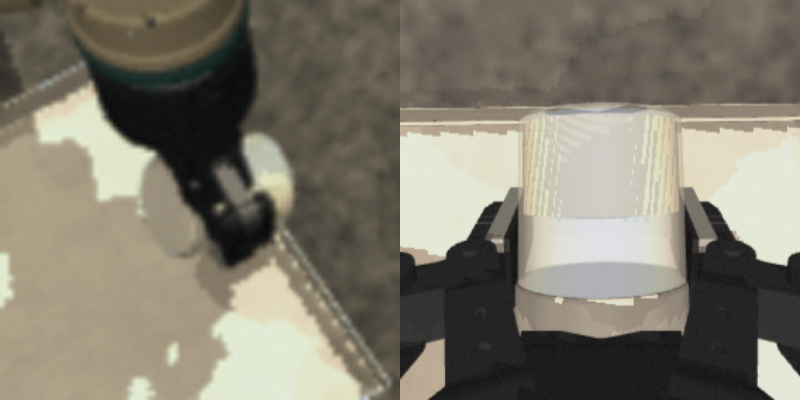

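>>> {"name": "apply_moves", "arguments": {
  "commands": [
    {"grip": 200, "dx": 0.0045, "dy": 0, "dz": -0.004, "roll": 0},
    {"grip": 200, "dx": 0.009, "dy": 0, "dz": -0.008, "roll": 0},
    {"grip": 200, "dx": 0.014, "dy": 0, "dz": -0.0105, "roll": 0},
    {"grip": 200, "dx": 0.019, "dy": 0, "dz": -0.0125, "roll": 0},
    {"grip": 200, "dx": 0.024, "dy": 0, "dz": -0.0135, "roll": 0}
  ]
}}

```text
time: 7.85
position: [0.5507, -0.0963, 0.0575]
ee_rot: [3.141, -0.0, 1.711]
force: [-0.8, -0.2, -1.1]
finger_gap: 0.0485
gripper_force: 35.9
```

>>> {"name": "apply_moves", "arguments": {
  "commands": [
    {"grip": 200, "dx": 0.005, "dy": 0, "dz": -0.001, "roll": 0},
    {"grip": 200, "dx": 0.01, "dy": 0, "dz": -0.001, "roll": 0},
    {"grip": 200, "dx": 0.01, "dy": 0, "dz": -0.001, "roll": 0}
  ]
}}

```text
time: 8.22
position: [0.5492, -0.0866, 0.0582]
ee_rot: [-3.141, -0.0, 1.711]
force: [-0.9, 0.8, -1.8]
finger_gap: 0.0489
gripper_force: 35.9
```

```bash
python3 -c "
from h import *
look('i',crop=45)"
```

```text
t 8.22 p 0.5324 q -0.1603 z 0.0582 rot [-3.1414 -0.0002  1.7108] F [-0.9  0.8 -1.8] gap 0.0489 gf 35.9
```

View pics/i.png

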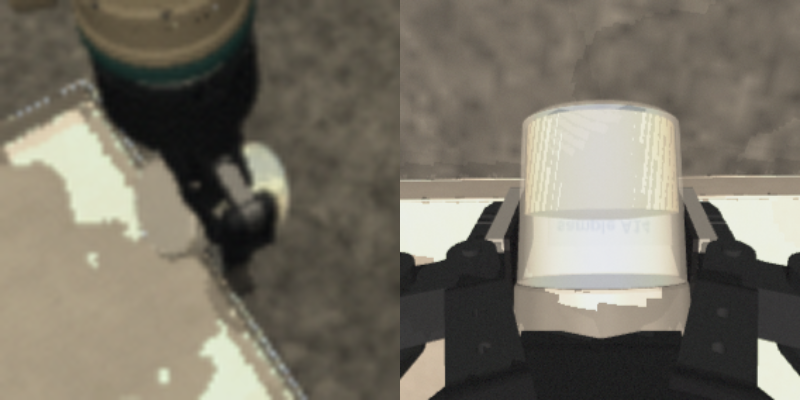

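>>> {"name": "apply_moves", "arguments": {
  "commands": [
    {"grip": 200, "dx": 0, "dy": 0, "dz": -0.015, "roll": 0},
    {"grip": 200, "dx": -0.03, "dy": 0, "dz": -0.015, "roll": 0},
    {"grip": 200, "dx": -0.055, "dy": 0, "dz": -0.008, "roll": 0},
    {"grip": 200, "dx": -0.055, "dy": 0, "dz": 0.0115, "roll": 0},
    {"grip": 200, "dx": -0.055, "dy": 0, "dz": 0.0115, "roll": 0}
  ],
  "newtons": 20
}}

```text
time: 8.95
position: [0.5556, -0.1406, 0.0448]
ee_rot: [-3.138, -0.002, 1.71]
force: [0.2, 0.4, -2.0]
finger_gap: 0.0489
gripper_force: 35.9
```

>>> {"name": "apply_moves", "arguments": {
  "commands": [
    {"grip": 200, "dx": 0.012, "dy": 0, "dz": 0, "roll": 0},
    {"grip": 200, "dx": 0.022, "dy": 0, "dz": 0, "roll": 0},
    {"grip": 200, "dx": 0.026, "dy": 0, "dz": -0.003, "roll": 0},
    {"grip": 200, "dx": 0.03, "dy": 0, "dz": -0.006, "roll": 0},
    {"grip": 200, "dx": 0.034, "dy": 0, "dz": -0.008, "roll": 0}
  ]
}}

```text
time: 9.57
position: [0.5526, -0.107, 0.0558]
ee_rot: [3.14, 0.0, 1.711]
force: [-1.0, 0.4, -1.3]
finger_gap: 0.0489
gripper_force: 36.1
```

>>> {"name": "apply_moves", "arguments": {
  "commands": [
    {"grip": 200, "dx": 0.0025, "dy": 0, "dz": -0.001, "roll": 0},
    {"grip": 200, "dx": 0.005, "dy": 0, "dz": -0.0018, "roll": 0},
    {"grip": 200, "dx": 0.0095, "dy": 0, "dz": -0.0027, "roll": 0}
  ]
}}

```text
time: 9.95
position: [0.5507, -0.098, 0.0573]
ee_rot: [-3.141, -0.0, 1.71]
force: [-0.6, -0.2, -1.4]
finger_gap: 0.0486
gripper_force: 36.1
```

```bash
python3 -c "
from h import *
look('j',crop=45)"
```

```text
t 9.95 p 0.5324 q -0.1719 z 0.0573 rot [-3.1413 -0.0003  1.7102] F [-0.6 -0.2 -1.4] gap 0.0486 gf 36.1
```

View pics/j.png

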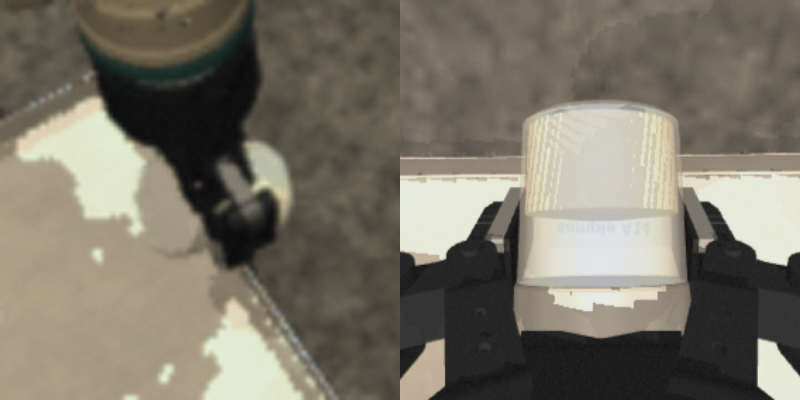

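>>> {"name": "apply_moves", "arguments": {
  "commands": [
    {"grip": 200, "dx": 0, "dy": 0, "dz": -0.015, "roll": 0},
    {"grip": 200, "dx": -0.04, "dy": 0, "dz": -0.015, "roll": 0},
    {"grip": 200, "dx": -0.075, "dy": 0, "dz": -0.01, "roll": 0},
    {"grip": 200, "dx": -0.075, "dy": 0, "dz": 0.01, "roll": 0},
    {"grip": 200, "dx": -0.075, "dy": 0, "dz": 0.018, "roll": 0}
  ]
}}

```text
time: 10.68
position: [0.5605, -0.1721, 0.0381]
ee_rot: [-3.14, -0.002, 1.71]
force: [0.3, 0.7, -0.6]
finger_gap: 0.0486
gripper_force: 36.1
```

>>> {"name": "apply_moves", "arguments": {
  "commands": [
    {"grip": 200, "dx": -0.004, "dy": 0, "dz": 0.003, "roll": 0},
    {"grip": 200, "dx": -0.009, "dy": 0, "dz": 0.006, "roll": 0},
    {"grip": 200, "dx": -0.014, "dy": 0, "dz": 0.0095, "roll": 0},
    {"grip": 200, "dx": -0.018, "dy": 0, "dz": 0.012, "roll": 0},
    {"grip": 200, "dx": -0.018, "dy": 0, "dz": 0.012, "roll": 0}
  ]
}}

```text
time: 11.3
position: [0.5646, -0.1906, 0.0289]
ee_rot: [3.14, 0.0, 1.71]
force: [-1.2, 2.4, 3.6]
finger_gap: 0.0486
gripper_force: 33.8
```

```bash
python3 -c "
from h import *
look('k',crop=45)"
```

```text
t 11.30 p 0.5335 q -0.2655 z 0.0289 rot [3.1398 0.0003 1.7103] F [-1.2  2.4  3.6] gap 0.0486 gf 33.8
```

View pics/k.png

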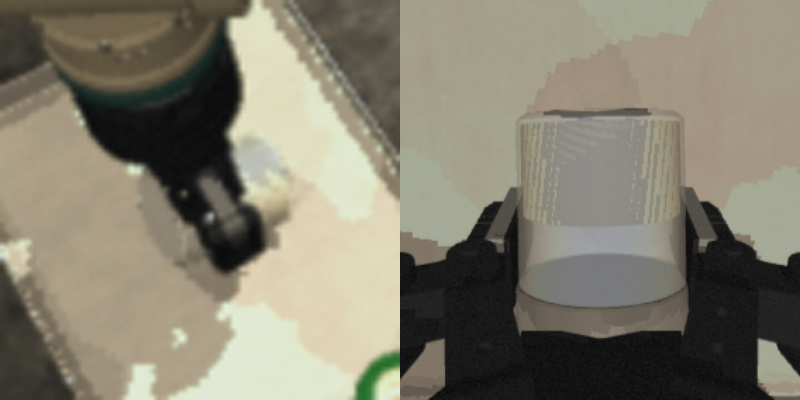

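```bash
cat >> h.py <<'E'
def prof(show=True):
    s=get_state();x=s["position"]
    print("t %.2f p %.4f q %.4f z %.4f"%(s["time"],x[:2]@U,x[:2]@V,x[2]),"F",np.round(s["force"],1),"gap %.4f gf %.1f"%(s["finger_gap"],s["gripper_force"]))
    p,d=camera("wrist");c=get_calibration("wrist");T=c["T_tool_cam"]
    v,u=np.nonzero(d>0);Z=d[v,u]
    P=(np.linalg.inv(c["K"])@np.vstack([u,v,np.ones_like(u)])*Z).T@T[:3,:3].T+T[:3,3]
    if show:
        m=(abs(u-260)<4)
        for r in range(150,345,8):
            k=m&(abs(v-r)<2)
            if k.any(): print(r,np.round(1000*np.median(P[k],0)[[0,2]],1),p[r,260],end=" | ")
        print()
    return s,p,d,P,u,v
E
python3 -c "
from h import *
prof()"
```

```text
t 11.40 p 0.5335 q -0.2655 z 0.0289 F [-1.1  1.3  4.7] gap 0.0491 gf 33.9
150 [48.2 26.7] [159 146 127] | 158 [44.2 27. ] [160 146 127] | 166 [40.1 26.9] [160 146 127] | 174 [36.  26.9] [158 144 126] | 182 [ 44.1 -20.4] [128 124 118] | 190 [ 41.4 -21.2] [149 144 138] | 198 [ 38.8 -22.6] [144 143 136] | 206 [ 36.  -23.5] [145 141 136] | 214 [ 33.3 -24.1] [145 143 138] | 222 [ 30.7 -25. ] [145 142 138] | 230 [ 28.2 -26.2] [146 143 139] | 238 [ 25.4 -26.6] [145 143 137] | 246 [ 22.6 -27.5] [144 140 136] | 254 [ 20.  -28.6] [142 139 134] | 262 [ 17.4 -29.2] [153 156 160] | 270 [ 14.6 -29.8] [155 157 164] | 278 [ 12.  -30.9] [158 159 164] | 286 [  9.4 -31.6] [121 122 123] | 294 [  6.8 -32.5] [120 122 124] | 302 [  4.2 -33.4] [120 122 123] | 310 [  1.3 -34.1] [121 122 125] | 318 [ -1.3 -35.2] [93 91 86] | 326 [ -3.2 -36.7] [116 108  95] | 334 [ -6.  -37.3] [116 109  96] | 342 [ 10.2 -58.8] [22 20 18] |
```

>>> {"name": "apply_moves", "arguments": {
  "commands": [
    {"grip": 200, "dx": 0.02, "dy": 0, "dz": -0.011, "roll": 0},
    {"grip": 200, "dx": 0.045, "dy": 0, "dz": -0.011, "roll": 0},
    {"grip": 200, "dx": 0.0505, "dy": 0, "dz": -0.011, "roll": 0},
    {"grip": 200, "dx": 0.058, "dy": 0, "dz": -0.011, "roll": 0},
    {"grip": 200, "dx": 0.065, "dy": 0, "dz": -0.011, "roll": 0}
  ]
}}

```text
time: 12.08
position: [0.5549, -0.1263, 0.0387]
ee_rot: [3.141, 0.001, 1.71]
force: [-0.2, -14.6, 6.9]
finger_gap: 0.0488
gripper_force: 34.4
```

>>> {"name": "apply_moves", "arguments": {
  "commands": [
    {"grip": 200, "dx": 0.0035, "dy": 0, "dz": -0.003, "roll": 0},
    {"grip": 200, "dx": 0.007, "dy": 0, "dz": -0.006, "roll": 0},
    {"grip": 200, "dx": 0.01, "dy": 0, "dz": -0.0085, "roll": 0},
    {"grip": 200, "dx": 0.013, "dy": 0, "dz": -0.0105, "roll": 0},
    {"grip": 200, "dx": 0.016, "dy": 0, "dz": -0.012, "roll": 0}
  ]
}}

```text
time: 12.7
position: [0.553, -0.1125, 0.0512]
ee_rot: [3.14, 0.004, 1.709]
force: [0.7, -8.0, 0.0]
finger_gap: 0.049
gripper_force: 36.0
```

```bash
python3 -c "
from h import *
prof()"
```

```text
t 12.70 p 0.5326 q -0.1865 z 0.0512 F [ 0.7 -8.   0. ] gap 0.0490 gf 36.0
150 [44.6 50.7] [97 91 81] | 158 [40.  50.6] [103  95  86] | 166 [35.3 50.6] [106  98  86] | 174 [43.9 -6.9] [184 185 184] | 182 [41. -9.] [215 211 196] | 190 [ 38.3 -10.7] [209 206 194] | 198 [ 35.7 -13.1] [212 206 196] | 206 [ 33.1 -14.7] [211 208 196] | 214 [ 30.6 -16.7] [210 207 195] | 222 [ 28.3 -18.6] [210 206 196] | 230 [ 25.7 -20.4] [208 207 197] | 238 [ 23.2 -22. ] [209 205 195] | 246 [ 21.  -23.9] [192 192 185] | 254 [ 18.7 -25.8] [194 191 186] | 262 [ 16.4 -27.4] [218 220 222] | 270 [ 14.1 -29.1] [213 216 222] | 278 [ 11.9 -30.7] [225 227 229] | 286 [  9.7 -32.4] [225 227 230] | 294 [  7.7 -34.1] [226 228 231] | 302 [  6.  -35.8] [222 210 187] | 310 [  4.  -37.5] [230 233 223] | 318 [  2.  -39.2] [231 235 226] | 326 [ -0.  -40.6] [159 148 133] | 334 [ -2.1 -41.8] [160 150 134] | 342 [ 10.2 -58.9] [29 31 30] |
```

>>> {"name": "apply_moves", "arguments": {
  "commands": [
    {"grip": 200, "dx": 0.0045, "dy": 0, "dz": 0, "roll": 0},
    {"grip": 200, "dx": 0.009, "dy": 0, "dz": 0, "roll": 0},
    {"grip": 200, "dx": 0.0135, "dy": 0, "dz": -0.0005, "roll": 0},
    {"grip": 200, "dx": 0.018, "dy": 0, "dz": -0.001, "roll": 0},
    {"grip": 200, "dx": 0.022, "dy": 0, "dz": -0.001, "roll": 0}
  ]
}}

```text
time: 13.38
position: [0.5507, -0.0921, 0.0539]
ee_rot: [3.139, 0.008, 1.708]
force: [-0.6, -15.0, 6.7]
finger_gap: 0.0488
gripper_force: 43.3
```

```bash
python3 -c "
from h import *
prof()"
```

```text
t 13.38 p 0.5331 q -0.1660 z 0.0539 F [ -0.6 -15.    6.7] gap 0.0488 gf 43.3
150 [44.2 53.1] [110 102  92] | 158 [39.5 53.3] [96 90 82] | 166 [34.7 53.1] [91 84 76] | 174 [30.  53.1] [90 83 75] | 182 [36.8  7.6] [186 182 163] | 190 [34.5  3. ] [232 225 192] | 198 [32.1 -1.3] [233 226 197] | 206 [29.8 -5. ] [233 227 199] | 214 [27.7 -8.7] [217 210 178] | 222 [ 25.6 -12.3] [208 201 171] | 230 [ 23.8 -16. ] [233 225 195] | 238 [ 21.7 -19. ] [209 201 171] | 246 [ 20.  -22.1] [209 200 169] | 254 [ 18.3 -25. ] [208 200 170] | 262 [ 16.7 -28.2] [209 200 170] | 270 [ 15.  -30.9] [205 196 165] | 278 [ 14.2 -34.2] [222 211 187] | 286 [ 12.8 -37. ] [229 218 196] | 294 [ 11.5 -39.2] [228 218 195] | 302 [ 10.  -41.5] [229 217 195] | 310 [  8.6 -43.6] [229 218 195] | 318 [  7.  -45.4] [234 233 217] | 326 [  2.9 -44. ] [143 131 118] | 334 [ -3.  -40.7] [144 134 118] | 342 [ 10.4 -58.8] [30 26 28] |
```

>>> {"name": "apply_moves", "arguments": {
  "commands": [
    {"grip": 200, "dx": -0.002, "dy": 0, "dz": -0.02, "roll": 0},
    {"grip": 200, "dx": -0.05, "dy": 0, "dz": -0.022, "roll": 0},
    {"grip": 200, "dx": -0.11, "dy": 0, "dz": -0.015, "roll": 0},
    {"grip": 200, "dx": -0.11, "dy": 0, "dz": 0.005, "roll": 0},
    {"grip": 200, "dx": -0.11, "dy": 0, "dz": 0.014, "roll": 0}
  ]
}}

```text
time: 14.05
position: [0.5637, -0.1969, 0.0354]
ee_rot: [-3.139, -0.002, 1.709]
force: [-0.1, -0.0, -0.7]
finger_gap: 0.049
gripper_force: 42.4
```

>>> {"name": "apply_moves", "arguments": {
  "commands": [
    {"grip": 200, "dx": 0.002, "dy": 0, "dz": 0.003, "roll": 0},
    {"grip": 200, "dx": 0.008, "dy": 0, "dz": 0.005, "roll": 0},
    {"grip": 200, "dx": 0.015, "dy": 0, "dz": 0.007, "roll": 0},
    {"grip": 200, "dx": 0.022, "dy": 0, "dz": 0.009, "roll": 0},
    {"grip": 200, "dx": 0.024, "dy": 0, "dz": 0.01, "roll": 0}
  ]
}}

```text
time: 14.68
position: [0.5645, -0.175, 0.0327]
ee_rot: [3.134, 0.008, 1.711]
force: [-1.7, -8.3, 18.7]
finger_gap: 0.0486
gripper_force: 43.9
```

```bash
python3 -c "
from h import *
prof()"
```

```text
t 14.68 p 0.5355 q -0.2500 z 0.0327 F [-1.7 -8.3 18.7] gap 0.0486 gf 43.9
150 [47.7 30.4] [164 149 130] | 158 [43.7 30.1] [167 152 135] | 166 [39.3 30.4] [167 152 132] | 174 [35.1 30.6] [168 152 132] | 182 [30.9 30.7] [169 155 135] | 190 [32.8  8.4] [146 134 113] | 198 [30.7  3.4] [163 149 126] | 206 [28.8 -2.1] [165 150 127] | 214 [26.9 -6.8] [146 135 116] | 222 [ 25.2 -11.4] [140 129 109] | 230 [ 23.4 -15.2] [167 154 129] | 238 [ 22.  -19.3] [144 131 110] | 246 [ 20.4 -22.8] [142 132 109] | 254 [ 19.2 -26.7] [143 131 110] | 262 [ 17.8 -29.7] [144 130 110] | 270 [ 17.  -34.2] [155 141 125] | 278 [ 15.8 -36.9] [156 146 128] | 286 [ 14.7 -39.8] [154 143 126] | 294 [ 13.7 -42.7] [156 143 128] | 302 [ 12.2 -44.6] [175 176 157] | 310 [ 10.  -45.1] [158 145 129] | 318 [  5.6 -43.5] [143 132 117] | 326 [  1.  -41.8] [106  98  87] | 334 [ -3.5 -39.9] [110 102  90] | 342 [  9.8 -58.3] [15 15 14] |
```

>>> {"name": "apply_moves", "arguments": {
  "commands": [
    {"grip": 200, "dx": 0.005, "dy": 0, "dz": 0.001, "roll": 0},
    {"grip": 200, "dx": 0.009, "dy": 0, "dz": 0.002, "roll": 0},
    {"grip": 200, "dx": 0.012, "dy": 0, "dz": 0.003, "roll": 0},
    {"grip": 200, "dx": 0.014, "dy": 0, "dz": 0.004, "roll": 0},
    {"grip": 200, "dx": 0.014, "dy": 0, "dz": 0.004, "roll": 0}
  ]
}}

```text
time: 15.35
position: [0.5625, -0.1608, 0.0279]
ee_rot: [3.134, 0.007, 1.712]
force: [0.1, -5.5, 12.7]
finger_gap: 0.0483
gripper_force: 40.7
```

```bash
python3 -c "
from h import *
prof()"
```

```text
t 15.35 p 0.5355 q -0.2357 z 0.0279 F [ 0.1 -5.5 12.7] gap 0.0483 gf 40.7
150 [48.4 25.8] [195 190 166] | 158 [44.4 25.7] [184 169 146] | 166 [40.5 25.8] [186 168 147] | 174 [36.3 25.6] [182 167 146] | 182 [32.1 25.6] [181 164 143] | 190 [27.8 26.1] [185 168 145] | 198 [27.6 12.5] [154 144 124] | 206 [26.4  5. ] [152 140 119] | 214 [25.5 -2.4] [155 141 118] | 222 [24.4 -9.3] [154 138 117] | 230 [ 23.6 -15.6] [145 133 111] | 238 [ 22.9 -21.1] [147 134 112] | 246 [ 22. -26.] [146 132 110] | 254 [ 22.4 -33.2] [147 135 119] | 262 [ 21.5 -36.5] [150 139 124] | 270 [ 21.  -40.7] [149 137 124] | 278 [ 19.7 -43.1] [195 200 192] | 286 [ 17.2 -43.5] [193 178 158] | 294 [ 14. -43.] [193 179 159] | 302 [ 10.8 -42.6] [190 176 155] | 310 [  7.5 -41.9] [192 179 157] | 318 [  3.9 -41.5] [193 179 157] | 326 [  0.7 -41.2] [123 115 101] | 334 [ -3.1 -40.6] [126 117 104] | 342 [  9.9 -58.5] [22 23 19] |
```

>>> {"name": "apply_moves", "arguments": {
  "commands": [
    {"grip": 200, "dx": 0.004, "dy": 0, "dz": 0.001, "roll": 0},
    {"grip": 200, "dx": 0.007, "dy": 0, "dz": 0.002, "roll": 0},
    {"grip": 200, "dx": 0.009, "dy": 0, "dz": 0.003, "roll": 0},
    {"grip": 200, "dx": 0.009, "dy": 0, "dz": 0.003, "roll": 0}
  ]
}}

```text
time: 15.9
position: [0.5615, -0.1525, 0.0254]
ee_rot: [3.133, 0.008, 1.711]
force: [-0.1, -8.1, 14.8]
finger_gap: 0.0486
gripper_force: 39.8
```

```bash
python3 -c "
from h import *
prof()"
```

```text
t 15.90 p 0.5356 q -0.2273 z 0.0254 F [-0.1 -8.1 14.8] gap 0.0486 gf 39.8
150 [48.8 23.2] [205 201 175] | 158 [44.9 23.2] [199 181 158] | 166 [40.9 23.1] [195 178 155] | 174 [36.9 23.2] [193 177 152] | 182 [32.8 23.3] [195 178 155] | 190 [28.6 23.3] [192 175 154] | 198 [24.8 23.2] [187 172 149] | 206 [24.6  9.9] [146 134 114] | 214 [24.3  0.3] [149 136 116] | 222 [24.1 -8.7] [145 132 112] | 230 [ 24.1 -16.9] [147 135 112] | 238 [ 23.7 -23.1] [145 133 110] | 246 [ 24.6 -31.4] [143 133 117] | 254 [ 24.4 -36.6] [142 131 118] | 262 [ 23.8 -40.6] [206 209 186] | 270 [ 21.8 -42. ] [205 200 176] | 278 [ 18.8 -41.8] [205 194 173] | 286 [ 16.1 -42. ] [203 193 170] | 294 [ 13.  -41.6] [204 194 172] | 302 [  9.9 -41.5] [205 196 174] | 310 [  7.1 -41.4] [204 196 172] | 318 [  3.8 -41.3] [131 122 108] | 326 [  0.6 -41.4] [133 122 110] | 334 [ -2.4 -41.6] [132 124 111] | 342 [  9.9 -58.8] [19 17 15] |
```

>>> {"name": "apply_moves", "arguments": {
  "commands": [
    {"grip": 200, "dx": -0.002, "dy": 0, "dz": -0.001, "roll": 0},
    {"grip": 60, "dx": -0.002, "dy": 0, "dz": -0.001, "roll": 0},
    {"grip": 0, "dx": -0.002, "dy": 0, "dz": -0.001, "roll": 0},
    {"grip": 0, "dx": -0.002, "dy": 0, "dz": -0.001, "roll": 0},
    {"grip": 0, "dx": -0.002, "dy": 0, "dz": -0.001, "roll": 0}
  ]
}}

```text
time: 16.58
position: [0.5583, -0.1526, 0.0211]
ee_rot: [-3.141, -0.0, 1.71]
force: [0.3, 0.7, 0.7]
finger_gap: 0.0854
gripper_force: 0.0
```

```bash
python3 -c "
from h import *
prof()"
```

```text
t 16.57 p 0.5325 q -0.2269 z 0.0211 F [0.3 0.7 0.7] gap 0.0854 gf 0.0
150 [49.3 19.6] [203 202 176] | 158 [45.5 19.6] [200 198 172] | 166 [41.7 19.4] [193 176 153] | 174 [37.9 19.1] [192 175 153] | 182 [33.7 19.3] [193 176 154] | 190 [29.6 19.3] [192 175 153] | 198 [25.7 19. ] [190 175 151] | 206 [24.2 11.6] [144 133 116] | 214 [24.1  0.5] [140 129 110] | 222 [24.2 -8.6] [126 117 100] | 230 [ 24.2 -16.8] [162 154 126] | 238 [ 24.2 -24.3] [138 127 105] | 246 [ 25.2 -32.5] [136 126 112] | 254 [ 25.1 -38. ] [136 126 113] | 262 [ 24.8 -42.6] [137 127 113] | 270 [ 23.6 -45.1] [201 207 184] | 278 [ 21.  -45.5] [202 192 170] | 286 [ 18.5 -45.6] [200 191 168] | 294 [ 15.6 -45.4] [199 190 169] | 302 [ 12.7 -45.4] [200 190 168] | 310 [  9.8 -45.4] [201 194 171] | 318 [  7.2 -45.5] [201 194 171] | 326 [  4.1 -45.4] [130 120 106] | 334 [  1.2 -45.4] [131 121 107] | 342 [ 10.2 -58.8] [22 21 23] |
```

Upright at 0°, released, and centred in the tool's x. I raise the arm clear and check from above.

>>> {"name": "apply_moves", "arguments": {
  "commands": [
    {"grip": 0, "dx": 0, "dy": 0, "dz": -0.03, "roll": 0},
    {"grip": 0, "dx": 0, "dy": 0, "dz": -0.07, "roll": 0},
    {"grip": 0, "dx": 0, "dy": 0, "dz": -0.12, "roll": 0},
    {"grip": 0, "dx": 0, "dy": 0, "dz": -0.16, "roll": 0},
    {"grip": 0, "dx": 0.06, "dy": 0, "dz": -0.16, "roll": 0}
  ]
}}

```text
time: 17.25
position: [0.5519, -0.0956, 0.1857]
ee_rot: [3.134, 0.003, 1.705]
force: [1.2, 1.3, -0.4]
finger_gap: 0.0852
gripper_force: 0.0
```

>>> {"name": "apply_moves", "arguments": {
  "commands": [
    {"grip": 0, "dx": 0.05, "dy": 0, "dz": -0.02, "roll": 0},
    {"grip": 0, "dx": 0.05, "dy": 0, "dz": -0.02, "roll": 0},
    {"grip": 0, "dx": 0.05, "dy": 0, "dz": -0.02, "roll": 0}
  ]
}}

```text
time: 17.62
position: [0.5432, -0.0442, 0.2012]
ee_rot: [-3.141, 0.0, 1.71]
force: [-0.4, -0.2, -0.4]
finger_gap: 0.0857
gripper_force: 0.0
```

```bash
python3 - <<'E'
from h import *
s,p,d,P,u,v=prof(False)
T=Ro.from_euler("xyz",s["ee_rot"]).as_matrix();W=P@T.T+s["position"]
k=(W[:,2]>.055)&(W[:,2]<.075)&(abs(W[:,1]+.15)<.06)&(abs(W[:,0]-.556)<.07)
c=(W[k].min(0)+W[k].max(0))/2;print("cap",c,np.ptp(W[k],0),k.sum(),"tray xy",c[:2]@U-.530,c[:2]@V+.2674)
p,d=camera("top");hsv=cv2.cvtColor(p,cv2.COLOR_RGB2HSV)
m=((hsv[...,2]>165)&(hsv[...,1]<40)).astype(np.uint8)
n,l,st,ce=cv2.connectedComponentsWithStats(m)
for i in range(1,n):
    if 200<st[i,4]<600: print(ce[i],st[i],ray("top",ce[i],.064))
E
```

```text
t 17.62 p 0.5322 q -0.1175 z 0.2012 F [-0.4 -0.2 -0.4] gap 0.0857 gf 0.0
cap [ 0.5608 -0.1527  0.0617] [0.0521 0.0528 0.0134] 2195 tray xy 0.004927611505158747 0.04001662706136744
[229.7543  58.1714] [183  13  86  79 525] [0.8687 0.1145 0.064 ]
[368.1698 194.5553] [359 183  19  24 371] [ 0.5068 -0.23    0.064 ]
[177.165  206.3569] [168 197  19  20 297] [0.4789 0.2409 0.064 ]
```

```bash
python3 -c "
from bench import *
print(close_job())"
```

```text
the job is handed in; nothing more can be done
None
```

I tipped the first jar I lifted past 90° and the wrist camera showed the cross, so I set it down upright in the tray, about 4 cm from its centre; the other jar was never touched, and the job was handed in at about 18 s of the 64 s allowed.

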